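# Uncover and unlock the spice chest, holding the sprung key turned

### The arm

A 6-joint arm with a two-finger parallel gripper is mounted at the origin on the work surface. World frame = base frame: x ahead of the robot, y to its left, z up, the work surface at z = 0. Lengths are in m, angles in rad, forces in N, time in s.
With the tool pointing down it reaches from about 0.35 to 0.775 m from the base axis. Payload 5.5 kg.
Tool frame: the origin (TCP) lies midway between the tips of the shut fingers; the grasp point (between the pads) lies 19 mm behind it; z points along the fingers, y is the line along which they close (so a half turn about z gives the same grasp; the last joint's range is limited). The gripper opens to 85 mm and grips with 20 to 120 N. Pads are 22 mm wide; open, the fingers measure 114 mm over their backs; the gripper's body (76 mm by 85 mm) begins 54 mm behind the grasp point. The pads swing forward as they close: fully open they stand 13 mm farther back than shut.
Start: joints at [-1.401, 0.313, 0.046, 1.304, 0, 1.431], TCP at [0.175, -0.548, 0.231] pointing down, gripper open.
Joint ranges: [-2.76, 2.76], [-0.86, 1.69], [-1.03, 1.26], [-2.2, 2.34], [-1.47, 1.5], [-3.14, 3.14]. Speed limits (rad/s): [2.57, 2.57, 3.14, 3.14, 3.14, 3.14].

### API

Orientations are given as a unit quaternion [x, y, z, w].
In Python, from plant import bot, effector, planner, readout, optics, hand_in gives the robot as it stands. The module is installed in compiled form; this text tells all that it offers. Calls block until the motion is done:
- bot.move_pose(position, orientation): joint-space move of the TCP to a pose.
- bot.line_to(position, orientation=None, v=0.15, until_force=None): straight line of the TCP; orientation=None keeps the orientation; v is the mean speed in m/s. With until_force (N) it stops when the force on the tool has changed by that much, and returns True; else False.
- bot.move_j(angles): joint-space move.
- effector.command_gripper(opening): finger opening in m; the grip force is fixed at half the most; returns when the fingers have stopped.
- bot.hold(seconds).
- planner.ik(position, orientation): joint angles nearest the present ones, or None.
- readout.get_obs(): the state.
- optics.snapshot(name): name is "scene" or "top"; returns a dict with "frame" (420x560x3 uint8, blue, green, red), "z_map" (420x560 float32, m along the optical axis (not along the pixel's ray), 0 where there is no reading), "mtx" (3x3 intrinsics, pixels), "extrinsics" (4x4, takes a point from camera to world coordinates). Camera axes: x right, y down, z forward; pixel columns grow to the right and rows downward; lengths in m; the calibration is good to about 2 mm. A picture is of the moment at which its call begins.
A pose or a line that the arm cannot do raises bot.MotionError and nothing moves.
- hand_in(): hands the job in; it is judged then, once.
The state is a dict: "time": time; "joint_positions": joint angles; "joint_velocities": joint speeds; "tau": joint torques, N m; "ee_pos": TCP position; "orientation": TCP orientation; "force": force on the tool from outside, world axes, zero at the start; "torque": the same for the moment, N m; "width": finger opening in m; "grasp_force": force on a finger pad.
Only numpy, scipy, OpenCV 4.12 (cv2) and the standard library are available. Lean on these libraries where they do the work, as an engineer would, in place of code of your own. Each camera call takes 0.05 s, during which the arm holds its last target. There are 200 camera calls.

### The job

A flat black tin is lying over the keyhole on top of the little bamboo spice chest: move it onto the pile of two matching tins so that all three form one square, aligned pile, and let go of it. Then take the brass key out of its slotted rest, ease it without ramming past the lock's sticky pins until its shoulder is fully home, and turn it a quarter turn clockwise (seen from above) to the stop. The lock springs back, so finish while still gripping the key and holding it turned, and leave the other things on the counter where they stand.

Things in the scene. Friction and masses are not known exactly. Their poses are not given: they have to be found in the camera images.
- chest: Bamboo spice chest, fixed, 130 x 130 mm, 76 mm high, origin at the centre of its underside, z up. A round dark steel collar, 54 mm across, stands 4 mm proud in the middle of its top, round an oblong brass lock plug (30 x 20 mm) whose face is level with the collar, 80 mm above the counter. tin_cover lies on the collar at the start.
- lock_face (a point): Point on the lock's turning axis, level with the plug's face (80 mm above the counter), axes as the chest's. The keyway is a vertical slot through the plug, 16 mm long by 7 mm wide with a 2 mm chamfer round its mouth; unturned, its length runs along the chest's x axis.
- plug (a joint): Turn of the lock plug, rad: 0 at rest, growing clockwise seen from above, stop at 1.5; the bolt is drawn from 1.25 on. A spring (0.04 N m/rad, plus 0.01 N m friction) brings it back to 0 when let go. The key has about 0.15 rad of play in the slot, so it turns up to about 1.65 rad to reach the stop.
- keyway (a point): Point in the keyway 17 mm below lock_face, between two sticky sprung steel pins with round ends that stand 3.8 mm into the slot from its two long sides, 12 and 22 mm below the face. A straight push stalls on them (10 to 40 N). Pushing lightly (about 10 N) and wiggling the key 1 to 1.5 mm either way across the slot shoves them aside (5 to 8 N), where they stay.
- key: Brass key upright in the rest, blade down, 60 g. Origin: centre of its shoulder's underside, z up. Above: shoulder 22 (x) x 10 (y), 8 mm high, then a flat bow 30 (x) x 9 (y) mm up to 46 mm; pinch it along y. Below: blade 14 (x) x 5 (y), 32 mm long, last 10 mm stepped to 12 x 4, then 10 x 3 mm. Fits the lock either way round. Home: shoulder on the plug's face, origin at lock_face.
- key_rest: Bamboo block 70 x 70 mm, 40 mm high, fixed, origin at the centre of its underside. The key's blade hangs in a loose slot in its middle, the shoulder on the block's top; the slot's length is along the block's x.
- tin_cover: Flat square matte black tin, 60 x 60 x 16 mm, 120 g, origin at the centre of its underside, z up; at the start it lies on the lock's collar and hides the keyhole.
- tin_mid: Matching tin 60 x 60 x 16 mm, origin at the centre of its underside: the upper of the pile of two.
- tin_low: Matching tin 60 x 60 x 16 mm, origin at the centre of its underside: the lower of the pile, on a cork board 100 x 100 mm and 6 mm thick, fixed.
- suribachi: Bystander: white grooved bowl, 140 mm across, 60 mm high, origin at the centre of its underside.
- grinding_stick: Bystander: pale wooden stick lying flat, 170 mm long along its x, 24 mm thick, origin at the middle of its underside.
- bell_grinder: Bystander: brass bell-shaped nutmeg grinder, 52 mm across, 68 mm high, origin at the centre of its underside.
- pepper_jar: Bystander: amber glass jar, 44 mm across, 75 mm high, origin at the centre of its underside.
- salt_jar: Bystander: white jar with wooden cap, 52 mm across, 65 mm high, origin at the centre of its underside.
Things that resemble listed ones, but are neither listed nor needed, are in the scene too. What is shaped like the tin_cover but orange or red is not meant. Leave any purple look-alike of the chest alone.

How it is judged:
On the way, in this order (a step that is already met when the one before it is completed fails the run):
1. the tin from the lock lies squarely on the pile and is let go (horizontal distance between tin_cover and tin_mid below 0.007 m and z of tin_cover in the frame of tin_mid between 0.013 and 0.019 m and (angle between the x axis of tin_cover and the x axis of tin_mid, either way round below 0.14 rad or angle between the x axis of tin_cover and the y axis of tin_mid, either way round below 0.14 rad) and horizontal distance between tin_mid and tin_low below 0.007 m and z of tin_mid in the frame of tin_low between 0.013 and 0.019 m and (angle between the x axis of tin_mid and the x axis of tin_low, either way round below 0.14 rad or angle between the x axis of tin_mid and the y axis of tin_low, either way round below 0.14 rad) and contact force between the fingers and tin_cover below 0.1 N and linear speed of tin_cover below 0.02 m/s), for 0.2 s.
2. the key is pushed fully home before the lock is turned (z of key in the frame of lock_face between -0.003 and 0.003 m and horizontal distance between key and lock_face below 0.004 m and angle between key's own z axis and vertical below 0.1 rad and value of joint plug below 0.3 rad), for 0.1 s.
3. the key is turned to the stop, still home (z of key in the frame of lock_face between -0.003 and 0.003 m and horizontal distance between key and lock_face below 0.004 m and angle between key's own z axis and vertical below 0.1 rad and value of joint plug above 1.25 rad), for 0.2 s.
At the end, for the whole second after the job is handed in: Each tin lies within 7 mm and 8 degrees of square on the one below, let go and at rest; the key's shoulder is home on the lock's face (3 mm in depth, 4 mm sideways, within 0.1 rad of upright), the plug is turned 1.25 rad or more, and the fingers still grip the key (over 1.5 N) (all of step 1 and all of step 3 and contact force between the fingers and key above 1.5 N); the arm keeps its last pose, push and grip.
It fails at once if a bystander is shoved more than 30 mm or tipped over (distance of any of suribachi, grinding_stick, bell_grinder, pepper_jar, salt_jar from where it was at the start of the episode above 0.03 m or angle between any of suribachi, grinding_stick, bell_grinder, pepper_jar, salt_jar's own z axis and vertical above 0.5 rad).
It fails at once if the key is rammed against the lock with over 60 N (contact force between key and chest above 60 N).
It also fails if it takes over 67 s, if anything falls off the work surface, if the arm or the gripper's body presses on something with over 40 N, if the wrist force passes 120 N, or if a joint passes its speed limit or range.

## Working session

There is one attempt and no reset: what is moved stays moved. The work goes in short steps, each a Python script; the robot and the scene stay as the last script left them, time stands still between calls to the robot, and variables do not carry over. Pictures are saved under pics/ and viewed, at most 10 in all, crops included, and the job is handed in when it is done.

```bash
mkdir -p pics; cat > h.py <<'E'
import numpy as np, cv2
from plant import bot, effector, planner, readout, optics, hand_in
from scipy.spatial.transform import Rotation as R
def snap(n):
    s=optics.snapshot(n); z=s["z_map"]; K=s["mtx"]; T=s["extrinsics"]
    v,u=np.indices(z.shape)
    P=np.stack([(u-K[0,2])/K[0,0]*z,(v-K[1,2])/K[1,1]*z,z],-1)@T[:3,:3].T+T[:3,3]
    P[z==0]=np.nan
    return s["frame"],P,s
def q(yaw): # tool down; tool y axis (closing line) at angle yaw+90deg..., tool x at yaw
    return (R.from_euler('z',yaw)*R.from_euler('x',np.pi)).as_quat()
E
python3 - <<'E'
from h import *
for n in("top","scene"):
    f,P,s=snap(n); cv2.imwrite(f"pics/{n}1.png",cv2.resize(f,(800,600))); np.savez(f"{n}1.npz",f=f,P=P)
    print(s["extrinsics"].round(3).tolist())
o=readout.get_obs(); print(o)
E
```

```text
[[0.013, -0.999, 0.052, 0.522], [-1.0, -0.013, 0.001, 0.01], [-0.0, -0.052, -0.999, 1.198], [0.0, 0.0, 0.0, 1.0]]
[[0.839, 0.327, -0.434, 0.965], [0.543, -0.53, 0.651, -0.594], [-0.017, -0.783, -0.622, 0.663], [0.0, 0.0, 0.0, 1.0]]
{'time': 0.1, 'joint_positions': array([-1.40059863e+00,  3.13933637e-01,  4.51093737e-02,  1.30359458e+00,
        6.19813867e-06,  1.43119068e+00]), 'joint_velocities': array([-0.00150574, -0.00129423,  0.0032154 ,  0.00038935,  0.00013668,
       -0.0008541 ]), 'tau': array([ 2.09532081e-03, -4.81725633e+01,  2.99243581e+01,  1.27269980e-02,
       -1.63581121e-04,  6.86726580e-06]), 'ee_pos': array([ 0.17521458, -0.54718754,  0.23050016]), 'orientation': array([ 9.88026381e-01,  1.54282899e-01, -9.30985158e-06, -8.11211677e-04]), 'force': array([-0.19039801,  0.24170068, -0.01963824]), 'torque': array([-0.02492598,  0.02293725,  0.02862604]), 'grasp_force': 0.0, 'width': 0.0855184212911239}
```

View pics/top1.png

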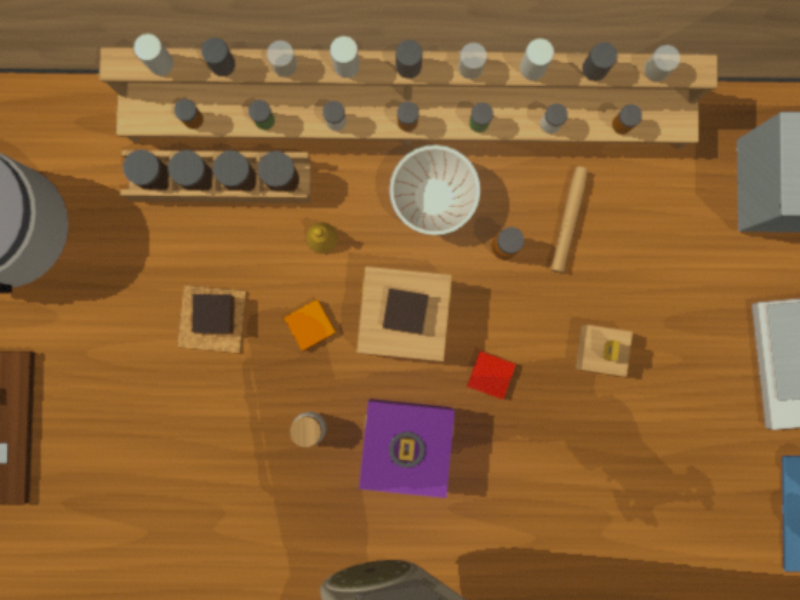

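View pics/scene1.png

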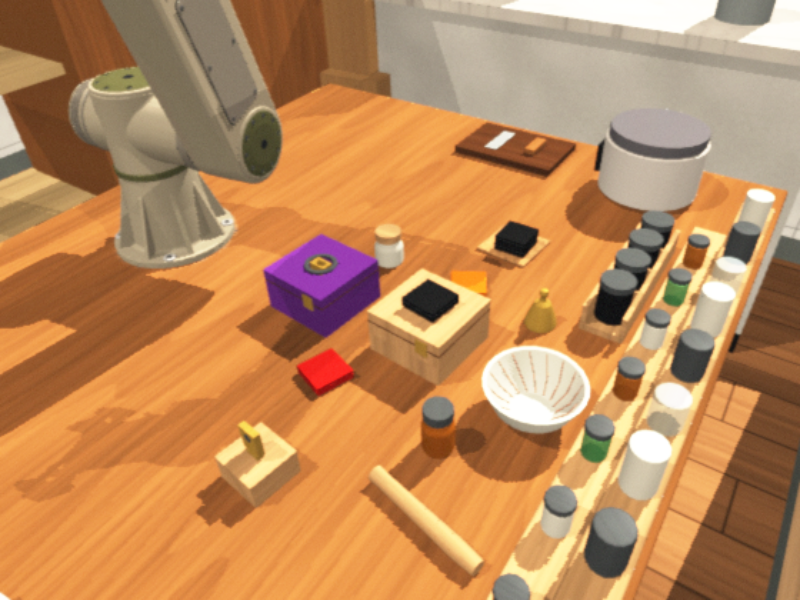

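The top view (800x600) shows the chest with the black tin at (405,312), the pile on cork at (212,314), and the key in its rest at (610,350). Nearby are the purple decoy at (407,450), the orange tile at (310,325) and the red tile at (492,375).

```bash
cat >> h.py <<'E'
def comp(P,lo,hi,c,r,extra=None):
    m=(P[...,2]>lo)&(P[...,2]<hi)&(np.hypot(P[...,0]-c[0],P[...,1]-c[1])<r)
    if extra is not None: m&=extra
    n,l,st,_=cv2.connectedComponentsWithStats(m.astype(np.uint8),connectivity=8)
    if n<2: return None
    m=l==1+np.argmax(st[1:,4]); X=P[m]
    return X,cv2.minAreaRect((X[:,:2]*1000).astype(np.float32))
E
python3 - <<'E'
from h import *
for n in("top","scene"):
    d=np.load(n+"1.npz"); f,P=d["f"].astype(int),d["P"]
    if n=="top":
        px=lambda u,v:P[int(v*.7),int(u*.7)]
        c={k:px(*v) for k,v in dict(cover=(405,311),pile=(212,314),rest=(592,360),key=(613,350)).items()}
        print({k:v.round(4) for k,v in c.items()})
    dark=f.max(-1)<75
    for k,lo,hi,r,e in(("cover",.085,.105,.07,dark),("pile",.028,.05,.07,dark),("chest",.068,.105,.12,None),("rest",.034,.05,.06,None),("key",.055,.1,.05,None),("cork",.003,.05,.09,None)):
        o=comp(P,lo,hi,c[{"chest":"cover","cork":"pile"}.get(k,k)],r,e)
        if o: print(n,k,len(o[0]),np.median(o[0],0).round(4),o[1])
E
```

```text
{'cover': array([0.5882, 0.0012, 0.0944]), 'pile': array([0.5832, 0.3008, 0.0368]), 'rest': array([ 0.5199, -0.2899,  0.039 ]), 'key': array([ 0.5353, -0.3092,  0.0872])}
top cover 672 [ 0.587  -0.0006  0.096 ] ((587.0357666015625, -0.029359817504882812), (54.74652099609375, 54.75469970703125), 80.98703002929688)
top pile 691 [0.5829 0.2983 0.0381] ((582.171142578125, 299.74102783203125), (56.027286529541016, 59.16921615600586), 0.34227651357650757)
top chest 3667 [0.5837 0.0014 0.0768] ((584.0951538085938, 1.2762374877929688), (133.35110473632812, 129.97203063964844), 85.1797103881836)
top rest 828 [ 0.5293 -0.306   0.0401] ((532.935791015625, -313.041259765625), (71.19208526611328, 69.91847229003906), 82.49072265625)
top key 118 [ 0.5332 -0.3103  0.0836] ((532.9303588867188, -312.915283203125), (10.816924095153809, 30.316144943237305), 81.12931060791016)
top cork 1848 [0.5749 0.303  0.0089] ((581.0886840820312, 311.0177307128906), (111.19339752197266, 117.08302307128906), 84.12999725341797)
scene cover 622 [ 0.5904 -0.0073  0.0954] ((586.4662475585938, -2.6177749633789062), (59.51240158081055, 59.486724853515625), 81.4478988647461)
scene pile 338 [0.5859 0.2921 0.0371] ((584.1031494140625, 298.009765625), (56.41093444824219, 60.473812103271484), 1.0179736614227295)
scene chest 2678 [ 0.5942 -0.0163  0.0762] ((582.0562744140625, 0.59454345703125), (133.85061645507812, 132.60812377929688), 84.94315338134766)
scene rest 1147 [ 0.5357 -0.3181  0.0402] ((531.5718994140625, -313.1496276855469), (71.0215835571289, 73.73909759521484), 82.46476745605469)
scene key 233 [ 0.5358 -0.316   0.0789] ((531.2990112304688, -313.4703674316406), (10.684679985046387, 33.59638977050781), 83.49742126464844)
scene cork 894 [0.588  0.2817 0.0196] ((574.7442016601562, 306.14166259765625), (102.28179931640625, 101.0447769165039), 86.22010040283203)
```

```bash
python3 - <<'E'
from h import *
a=np.radians(171)
def st(t): o=readout.get_obs(); print(t,round(o["time"],2),o["ee_pos"].round(4),o["force"].round(1),round(o["width"],4),round(o["grasp_force"],1),o["joint_positions"].round(2))
bot.move_pose([.587,-.001,.17],q(a)); st("above")
bot.line_to([.587,-.001,.077],v=.1,until_force=8); st("down")
effector.command_gripper(.05); st("grip")
bot.line_to([.587,-.001,.18],v=.2); st("lift")
f,P,s=snap("scene"); cv2.imwrite("pics/lift.png",cv2.resize(f[80:330,120:450],(792,600))); np.savez("lift.npz",f=f,P=P)
f,P,s=snap("top"); np.savez("lift_top.npz",f=f,P=P)
E
```

```text
above 2.54 [ 0.5871 -0.0019  0.1701] [-0.6  0.9 -0. ] 0.0854 0.0 [-0.14  0.36 -0.04  1.17 -0.    0.02]
down 3.62 [ 0.5876 -0.0011  0.0777] [-0.2  0.2  0.3] 0.0855 0.0 [-0.14  0.42 -0.18  0.96 -0.    0.02]
grip 3.99 [ 0.5878 -0.0011  0.0782] [-0.7 -0.6  5.3] 0.0585 65.7 [-0.14  0.42 -0.18  0.96 -0.    0.02]
lift 4.66 [ 0.5863 -0.0009  0.1788] [-0.1  0.1 -1.6] 0.0587 64.9 [-0.14  0.36 -0.02  1.19  0.    0.02]
```

View pics/lift.png

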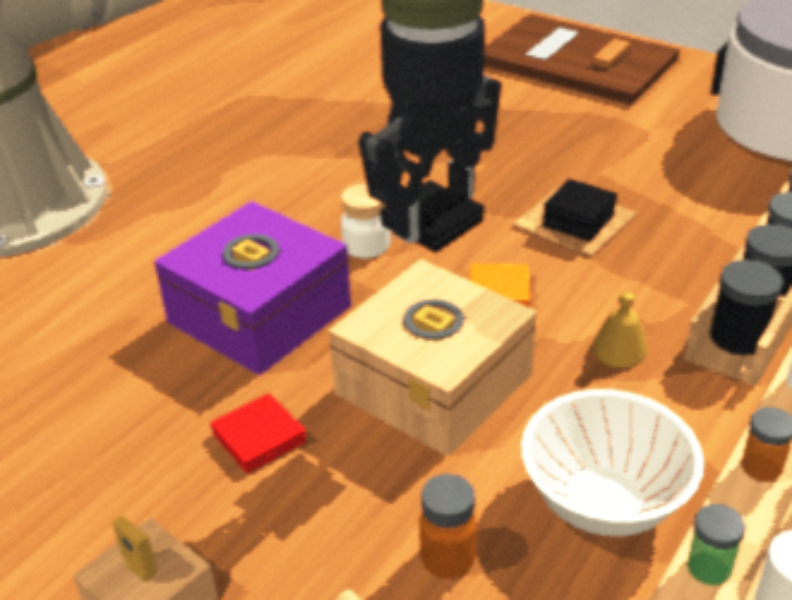

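The tin is held level at (440,215). The chest lock is now clear at (433,318), with its brass plug and slot visible.

```bash
python3 - <<'E'
from h import *
d=np.load("lift.npz"); f,P=d["f"].astype(int),d["P"]
tc=np.array([.5863,-.0009])
a=np.radians(171); ux=np.array([np.cos(a),np.sin(a)]); uy=np.array([-ux[1],ux[0]])
m=(P[...,2]>.178)&(P[...,2]<.2)&(np.hypot(P[...,0]-tc[0],P[...,1]-tc[1])<.06)
X=P[m]; e=(X[:,:2]-tc); a1=e@ux; b1=e@uy
print(len(X),"x ext",np.percentile(a1,[0,1,3,97,99,100]).round(4),"y",np.percentile(b1,[0,2,98,100]).round(4),"z",np.percentile(X[:,2],[1,50,99]).round(4))
# lock plug/collar
for n in("lift.npz","lift_top.npz"):
    d=np.load(n); f,P=d["f"],d["P"]
    hsv=cv2.cvtColor(f,cv2.COLOR_BGR2HSV).astype(int)
    near=(np.hypot(P[...,0]-.583,P[...,1]-.001)<.032)&(P[...,2]>.06)&(P[...,2]<.09)
    brass=near&(hsv[...,1]>140)&(hsv[...,0]>12)&(hsv[...,0]<35)
    grey=near&(hsv[...,1]<90)&(hsv[...,2]<140)
    for k,mm in(("brass",brass),("grey",grey)):
        X=P[mm]
        if len(X)>8:
            r=cv2.minAreaRect((X[:,:2]*1000).astype(np.float32)); c=X[:,:2]-X[:,:2].mean(0)
            w,v=np.linalg.eigh(c.T@c/len(c)); print(n,k,len(X),X.mean(0).round(4),r,np.sqrt(w).round(4),np.degrees(np.arctan2(v[1,1],v[0,1])).round(1))
E
```

```text
677 x ext [-0.0298 -0.0285 -0.0281  0.0275  0.0306  0.0333] y [-0.0362 -0.0296  0.0419  0.0453] z [0.1811 0.1959 0.1994]
lift.npz brass 141 [0.5822 0.0028 0.0773] ((580.026611328125, 3.1818065643310547), (36.98493957519531, 42.682247161865234), 2.822523355484009) [0.0089 0.0101] 126.9
lift.npz grey 109 [ 0.5863 -0.0027  0.0793] ((584.4224853515625, 0.0913238525390625), (47.58158493041992, 49.42035675048828), 18.83820152282715) [0.0154 0.016 ] 103.8
```

```bash
python3 - <<'E'
from h import *
def st(t): o=readout.get_obs(); print(t,round(o["time"],2),o["ee_pos"].round(4),o["force"].round(1),round(o["width"],4),round(o["grasp_force"],1))
a=np.radians(180.7)
bot.move_pose([.583,.299,.12],q(a)); st("above")
bot.line_to([.583,.299,.055],v=.1); st("near")
print(bot.line_to([.583,.299,.030],v=.03,until_force=5)); st("touch")
effector.command_gripper(.08); st("open")
bot.line_to([.583,.299,.14],v=.25)
bot.move_pose([.50,-.20,.25],q(np.radians(171))); st("away")
I=[]
for n in("top","scene"):
    f,P,s=snap(n); np.savez(n+"2.npz",f=f,P=P); fi=f.astype(int)
    dark=fi.max(-1)<75
    o=comp(P,.044,.07,(.583,.299),.07,dark)
    if o: print(n,len(o[0]),np.median(o[0],0).round(4),o[1])
    if n=="top": a1=f[185:255,245:320]; I=[cv2.resize(a1,(400,373)),cv2.resize(f[185:260,110:190],(400,373))]
    else: I+=[cv2.resize(f[180:240,260:325],(400,373)) ,cv2.resize(f[140:190,320:400],(400,373))]
cv2.imwrite("pics/p2.png",cv2.resize(np.vstack([np.hstack(I[:2]),np.hstack(I[2:])]),(640,597)))
E
```

```text
above 5.92 [0.5834 0.298  0.1201] [-0.1 -0.5 -2.3] 0.0581 64.8
near 6.72 [0.5836 0.2989 0.0556] [ 1.1 -0.  -1. ] 0.0585 64.9
True
touch 7.35 [0.5828 0.299  0.0362] [-0.5 -1.1  4.2] 0.0587 65.5
open 7.7 [0.5818 0.2986 0.0349] [ 0.7 -0.8  0. ] 0.0799 0.0
away 10.14 [ 0.5003 -0.1992  0.2496] [ 0.   0.3 -0.6] 0.08 0.0
top 703 [0.5808 0.2964 0.0542] ((581.289794921875, 297.4443664550781), (55.2369384765625, 60.19911193847656), 0.6687682867050171)
scene 347 [0.584  0.2905 0.0532] ((582.644287109375, 294.981201171875), (58.082191467285156, 60.24678039550781), 0.08291300386190414)
```

View pics/p2.png

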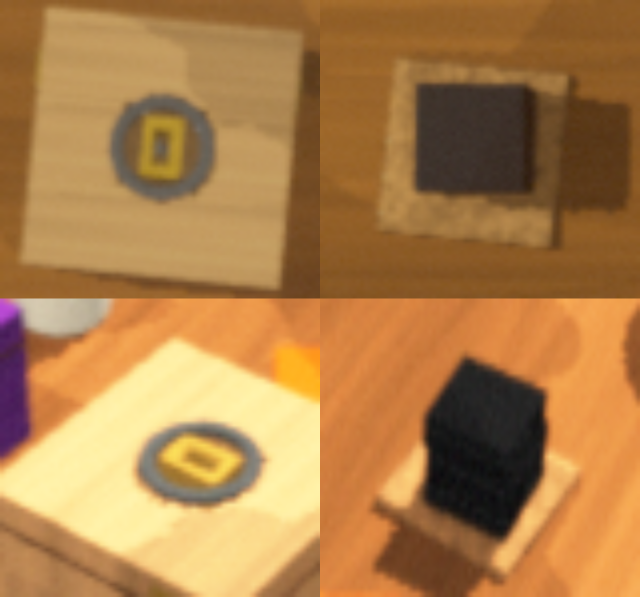

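The top view shows the tin squarely on the pile, and the plug's long side (top-left panel) lies along the chest's near-world-x axis. Next I'll measure the lock centre and grasp the key.

```bash
cat >> h.py <<'E'
def st(t): o=readout.get_obs(); print(t,round(o["time"],2),o["ee_pos"].round(4),o["force"].round(1),o["torque"].round(2),round(o["width"],4),round(o["grasp_force"],1))
def onplane(u,v,s,z):
    K,T=s["mtx"],s["extrinsics"]; r=T[:3,:3]@[(u-K[0,2])/K[0,0],(v-K[1,2])/K[1,1],1]; return T[:3,3]+r*(z-T[2,3])/r[2]
def topix(p,s):
    K,T=s["mtx"],s["extrinsics"]; c=T[:3,:3].T@(np.asarray(p)-T[:3,3]); return K[:2]@(c/c[2])
E
python3 - <<'E'
from h import *
for n in("top","scene"):
    f,P,s=snap(n); hsv=cv2.cvtColor(f,cv2.COLOR_BGR2HSV).astype(int)
    near=(np.hypot(P[...,0]-.583,P[...,1]-.001)<.04)&(P[...,2]>.04)&(P[...,2]<.09)
    # chest top colour vs collar: low saturation/dark grey
    g=(near&(hsv[...,1]<85)&(hsv[...,2]<150)).astype(np.uint8)
    c=cv2.convexHull(np.argwhere(g)[:,::-1].astype(np.int32)); e=cv2.fitEllipse(c)
    b=near&(hsv[...,1]>150)&(hsv[...,2]>100)&(hsv[...,0]>=18)
    W=[onplane(u,v,s,.08)[:2]*1000 for v,u in np.argwhere(b)]
    print(n,g.sum(),e,onplane(*e[0],s,.08).round(4)); print(b.sum(), cv2.minAreaRect(np.array(W,np.float32)) if b.sum() else 0)
a=np.radians(172.3)
effector.command_gripper(.04)
bot.move_pose([.5325,-.313,.13],q(a)); bot.line_to([.5325,-.313,.050],v=.1,until_force=6); bot.hold(.15); st("down")
effector.command_gripper(0.0); st("grip")
bot.line_to([.5325,-.313,.16],v=.15); st("lift")
E
```

```text
top 189 ((282.4822692871094, 219.13241577148438), (23.596481323242188, 23.744043350219727), 105.17355346679688) [0.5844 0.0021 0.08  ]
111 ((583.3709106445312, 1.264409065246582), (19.79370880126953, 31.354093551635742), 85.0435791015625)
scene 126 ((300.100830078125, 212.75149536132812), (15.383933067321777, 23.57946014404297), 88.57091522216797) [ 0.5848 -0.0011  0.08  ]
126 ((583.966796875, -1.1738557815551758), (28.817340850830078, 33.738853454589844), 89.4157485961914)
down 12.62 [ 0.533  -0.3134  0.0509] [ 0.1 -0.3  0.3] [-0.   -0.04 -0.04] 0.0396 0.0
grip 13.0 [ 0.5327 -0.3133  0.0504] [-0.5  0.6  2.3] [-0.01  0.06  0.04] 0.0084 58.5
lift 13.88 [ 0.5319 -0.3125  0.1588] [ 0.6 -0.3 -0.5] [ 0.06 -0.01 -0.01] 0.008 58.3
```

```bash
python3 - <<'E'
from h import *
a=np.radians(175)
bot.move_pose([.584,.0005,.20],q(a)); bot.line_to([.584,.0005,.135],v=.1); bot.hold(.3); st("hover")
I=[]
for n in("top","scene"):
    f,P,s=snap(n); np.savez(n+"3.npz",f=f,P=P,K=s["mtx"],T=s["extrinsics"])
    if n=="scene": I=cv2.resize(f[160:250,240:360],(800,600),interpolation=cv2.INTER_CUBIC)
    hsv=cv2.cvtColor(f,cv2.COLOR_BGR2HSV).astype(int)
    t=readout.get_obs()["ee_pos"]
    print(n,[topix(t+[0,0,d],s).round(1).tolist() for d in(-.010,-.042)], topix([.584,.0005,.08],s).round(1))
cv2.imwrite("pics/hover.png",I)
E
```

```text
hover 16.2 [5.844e-01 5.000e-04 1.356e-01] [-0.4  0.5 -0.7] [-0.03 -0.01 -0.01] 0.0086 58.4
top [[283.4, 218.0], [283.3, 218.9]] [283.2 219.3]
scene [[300.1, 195.0], [300.2, 207.3]] [300.2 212.2]
```

View pics/hover.png

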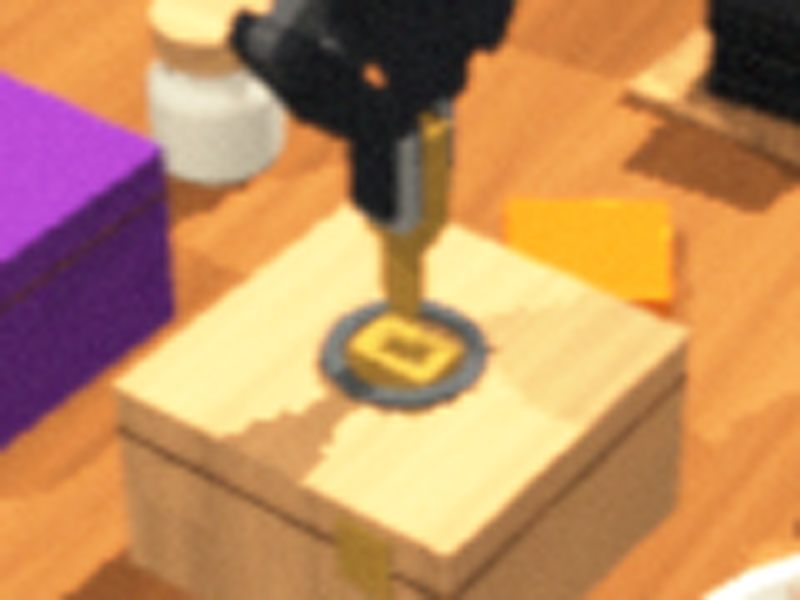

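Key tip at (403,312) in the crop against a predicted (401,315), and the slot is at (408,348), so they line up within 1–2 mm. I'll insert gently.

```bash
python3 - <<'E'
from h import *
print(bot.line_to([.584,.0005,.100],v=.02,until_force=5)); st("c"); bot.hold(.2); st("c2")
E
```

```text
True
c 17.48 [0.5841 0.0006 0.1094] [ 0.8 -0.3  0.8] [-0.08 -0.31 -0.02] 0.008 58.6
c2 17.68 [0.584  0.0006 0.1094] [1.4 0.6 0.7] [-0.03 -0.38  0.  ] 0.0083 58.6
```

```bash
cat > ins.py <<'E'
from h import *
import sys
u=np.array([np.cos(np.radians(85)),np.sin(np.radians(85))])
c=np.array([.584,.0005]); zc=readout.get_obs()["ee_pos"][2]; t0=readout.get_obs()["time"]; k=0
pat=[0,.0013,0,-.0013]; F0=float(sys.argv[1]); T=float(sys.argv[2])
while readout.get_obs()["time"]-t0<T:
    o=readout.get_obs(); F=o["force"]; z=o["ee_pos"][2]
    if k%4==0: print(round(o["time"],2),o["ee_pos"].round(4),F.round(1),round(zc,4),o["torque"].round(2))
    if z<.0905 and F[2]>8: break
    zc=min(zc+np.clip((F[2]-F0)*.00015,-.0008,.001),z+.002)
    w=pat[k%4]; k+=1
    bot.line_to([*(c+w*u),zc],v=.02)
st("end")
E
python3 ins.py 10 5
```

```text
17.68 [0.584  0.0006 0.1094] [1.4 0.6 0.7] 0.1094 [-0.03 -0.38  0.  ]
18.68 [5.839e-01 4.000e-04 1.063e-01] [0.9 4.3 2.2] 0.1062 [ 0.98 -0.07 -0.01]
19.68 [5.843e-01 3.000e-04 1.034e-01] [1.2 3.7 5.5] 0.103 [ 1.01 -0.28  0.04]
20.68 [5.845e-01 3.000e-04 1.019e-01] [0.6 4.4 8.9] 0.1009 [ 1.18 -0.12 -0.01]
21.68 [5.845e-01 3.000e-04 1.017e-01] [ 0.1  5.2 11.2] 0.1005 [ 1.21  0.   -0.01]
end 22.68 [5.846e-01 3.000e-04 1.017e-01] [-1.1  5.6  9.1] [ 1.18 -0.06 -0.04] 0.0082 60.2
```

```bash
sed -i 's/k%4==0: print/True: print/; s/c=np.array(\[.584,.0005\])/c=np.array([.5843,float(sys.argv[3])])/; s/pat=.*; F0/A=float(sys.argv[4]); pat=[0,A,0,-A]; F0/' ins.py
python3 ins.py 10 4 .0013 .002
```

```text
22.68 [5.846e-01 3.000e-04 1.017e-01] [-1.1  5.6  9.1] 0.1017 [ 1.18 -0.06 -0.04]
22.95 [0.5846 0.0008 0.102 ] [ 0.  -0.6  6.3] 0.1016 [-0.15 -0.14  0.02]
23.2 [0.5846 0.0024 0.1008] [ 1.5 -4.3  3.2] 0.1011 [-0.82 -0.33  0.01]
23.46 [0.5836 0.0018 0.0995] [ 0.5  1.4 -0.3] 0.1003 [ 0.36 -0.24 -0.01]
23.72 [0.5834 0.0009 0.0986] [ 1.3  4.9 -1.9] 0.0995 [ 1.22 -0.37  0.  ]
23.98 [0.5836 0.0015 0.098 ] [-0.1  1.1 -1.7] 0.0987 [ 0.38 -0.01  0.04]
24.23 [0.584  0.0022 0.0976] [-1.5 -5.  -1.6] 0.0979 [-1.17  0.27  0.08]
24.49 [0.5843 0.0015 0.097 ] [ 0.  -1.7 -1.3] 0.0971 [-0.09  0.05  0.02]
24.75 [0.5844 0.0008 0.0964] [ 1.   5.1 -0.4] 0.0963 [ 1.27 -0.13  0.03]
25.01 [0.5845 0.0014 0.0955] [ 0.7  1.8 -0.5] 0.0955 [ 0.41 -0.13 -0.04]
25.27 [0.5847 0.0021 0.0948] [-0.4 -4.9 -0.3] 0.0947 [-1.1   0.01  0.02]
25.52 [0.5845 0.0016 0.0938] [ 0.9 -0.4  0. ] 0.0939 [ 0.08 -0.28 -0.01]
25.78 [0.5842 0.0009 0.0926] [ 3.2  4.6 -1.3] 0.0931 [ 1.11 -0.54 -0.05]
26.04 [0.5841 0.0015 0.092 ] [ 1.9  1.  -1.3] 0.0923 [ 0.32 -0.23  0.02]
26.3 [0.5843 0.0022 0.0913] [ 0.1 -5.6 -1.6] 0.0915 [-1.2  -0.01 -0.  ]
26.56 [0.5843 0.0017 0.0906] [ 0.1  0.7 -0.9] 0.0907 [ 0.02 -0.08  0.01]
end 26.82 [0.5843 0.0011 0.0904] [-0.5  4.6  3.4] [ 1.25 -0.04  0.01] 0.0078 60.0
```

Both pins are passed; now I'll seat the shoulder.

```bash
python3 - <<'E'
from h import *
bot.line_to([.5843,.0015,.0904],v=.02)
print(bot.line_to([.5843,.0015,.085],v=.01,until_force=12)); st("seat"); bot.hold(.3); st("seat2")
f,P,s=snap("scene"); cv2.imwrite("pics/seat.png",cv2.resize(f[160:250,240:360],(800,600),interpolation=cv2.INTER_CUBIC))
E
```

```text
True
seat 27.38 [0.5844 0.0017 0.0904] [-1.1  0.4  4.8] [ 0.07  0.08 -0.  ] 0.0081 60.2
seat2 27.68 [0.5844 0.0017 0.0904] [-1.3  0.3  6. ] [ 0.05  0.2  -0.04] 0.0084 60.3
```

View pics/seat.png

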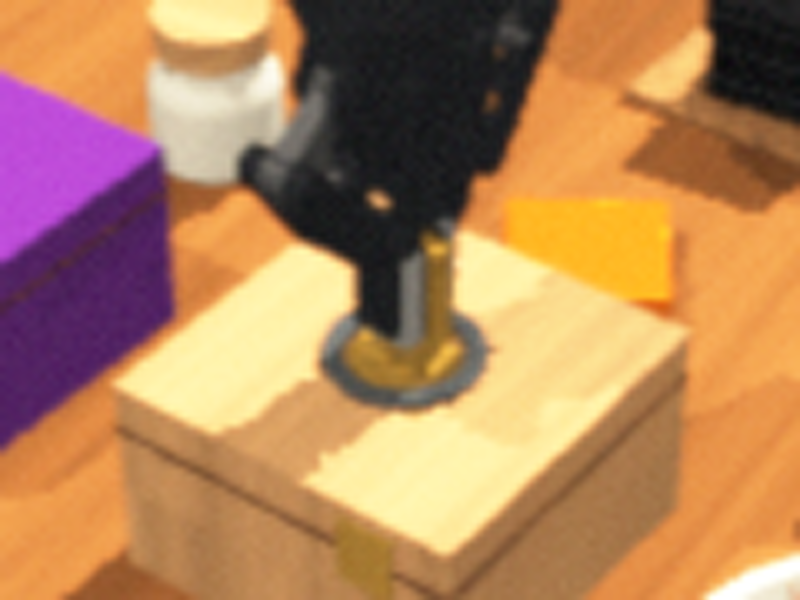

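Shoulder is seated on the plug face (TCP z 0.0904, matching the expected 0.090). Now the clockwise turn.

```bash
python3 - <<'E'
from h import *
for t in (.2,.5,.8,1.1,1.35,1.55,1.66):
    bot.move_j(planner.ik([.5843,.0015,.0892],q(np.radians(175)-t))); st(t)
bot.hold(.4); st("held")
o=readout.get_obs(); print(np.degrees((R.from_quat(o["orientation"])*R.from_euler('x',-np.pi)).as_rotvec()).round(1))
f,P,s=snap("scene"); g,P,s=snap("top")
cv2.imwrite("pics/turn.png",np.hstack([cv2.resize(f[170:240,260:350],(480,373),interpolation=cv2.INTER_CUBIC),cv2.resize(g[185:255,110:170],(320,373),interpolation=cv2.INTER_CUBIC)]))
E
```

```text
0.2 28.03 [0.5844 0.0015 0.0903] [-1.3  0.8  9.5] [ 0.3   0.58 -0.04] 0.0082 61.1
0.5 28.43 [0.5844 0.0013 0.0903] [-2.1  0.3  8.3] [0.11 0.47 0.03] 0.0083 60.8
0.8 28.82 [0.5843 0.0011 0.0903] [-2.5 -0.2  9.3] [0.07 0.61 0.06] 0.008 60.9
1.1 29.21 [0.5841 0.0011 0.0903] [-2.9  0.2  9.1] [ 0.    0.73 -0.01] 0.0081 61.0
1.35 29.56 [0.5839 0.0011 0.0903] [-3.5 -0.5  9.7] [-0.01  0.9   0.05] 0.0086 61.0
1.55 29.87 [0.5838 0.0011 0.0903] [-4.   0.4 10. ] [-0.03  0.89  0.02] 0.0088 61.1
1.66 30.12 [0.5837 0.0011 0.0903] [-3.9  0.8 10.7] [-0.05  0.97  0.  ] 0.0083 61.1
held 30.52 [0.5837 0.0011 0.0903] [-4.1  0.6 10.8] [-0.06  0.95  0.07] 0.0085 61.1
[-0.   0.1 79.9]
```

View pics/turn.png

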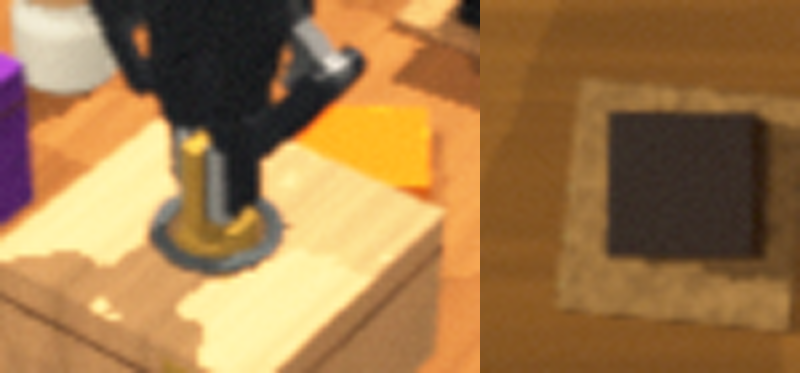

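The key is turned 1.66 rad with the gripper, still seated, and the tin pile is square and undisturbed.

```bash
python3 -c "
from h import *
bot.hold(.3); st('fin'); print(hand_in())"
```

```text
fin 30.92 [0.5837 0.0011 0.0903] [-3.6 -0.7 10.4] [-0.02  1.   -0.04] 0.0084 61.1
the job is handed in; nothing more can be done
None
```

I handed the job in at about 31 s with the tin on the pile and let go (about 3 mm off centre by the cameras). The key is fully home, turned 1.66 rad clockwise and still gripped at about 61 N; no verdict came back, and plug angle was inferred from the gripper's turn.

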